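# Open the tight jar in the jar holder and hold its cap over the mouth

## Task

Open the square jar: carry it upright into the square steel holder, which keeps it from turning, then twist its tight cap about a quarter turn anticlockwise (seen from above), stop turning when the lugs are free, and lift the cap straight up. Finish while still holding the cap level, over the mouth and about 2 cm clear of it, so that drips fall back into the jar, which stays seated in the holder. Do not tip the jar, and leave everything else where it stands.

Things in the scene. Friction and masses are not known exactly. Their poses are not given: they have to be found in the camera images.
- jar_center (a point): centre, half-way up, of the capped amber glass jar: square body 64 x 64 mm, 68 mm high, round neck; 98 mm high with its cap on, about 0.45 kg. The point is on its axis, 49 mm above its underside; z up, x and y square to its sides. It stands loose on the table, so turning the tight cap there only spins the jar. It can be carried by the cap.
- jar_mouth (a point): centre of the jar's open mouth (under the cap while that is on), 94 mm above the jar's underside, axes as the jar's. The neck is 42 mm wide.
- cap_center (a point): centre, half-way up, of the jar's round aluminium twist-off cap: 60 mm across, 19 mm high, 0.03 kg; rim 9.5 mm below this point, top 9.5 mm above. Tight, its rim is 79 mm above the jar's underside, 5 mm above the shoulder. Once its lugs are free it lifts straight off; the rim clears the mouth after rising 15 mm.
- cap_mark (a point): small raised bar on the cap's top, 24 mm from its axis; lies on the jar's own -x side while the cap is tight.
- cap: the same cap; origin at the centre of its rim, z up. Three lugs inside hook under sloping ridges on the neck; a sprung seal presses them up (18 N), so breaking loose takes roughly 0.5 N m. Turned anticlockwise seen from above it rises 2 mm; the lugs are free from 55 to 95 degrees of turn against the jar, and meet stops at about 100.
- jar: the jar itself; origin at the centre of its underside, z up.
- holder_pocket (a point): centre of the square pocket's floor, 8 mm above the table. Holder of folded steel, bolted down: foot 130 x 130 mm; pocket 70 x 70 mm (the jar has 3 mm play all round and can turn some 7 degrees either way); walls straight to 18 mm above the floor, then lips flared to 81 mm apart at 30 mm. x, y square to the walls; the jar fits any of four ways round.
- ramekin: white ceramic cup, 72 mm wide, 42 mm high; origin at the centre of its underside. Leave it alone.
- round_jar: closed round amber glass jar with an aluminium cap, 68 mm wide, 100 mm high; not the jar to open; origin at the centre of its underside. Leave it alone.
- nozzle: steel piping nozzle, a cone 36 mm wide, 50 mm high; origin at the centre of its underside. Leave it alone.
- palette_knife: black-handled palette knife lying flat, 280 mm long, 20 mm high; origin under its middle, x along it. Leave it alone.
- tub: open white plastic tub, 90 mm wide, 85 mm high; origin at the centre of its underside. Leave it alone.
- tin: aluminium can, 60 mm wide, 80 mm high; origin at the centre of its underside. Leave it alone.

How it is judged (in metres and radians):
On the way, in this order (a step that is already met when the one before it is completed fails the run):
1. the jar stands seated in the holder with its cap still tight (z of jar_center in the frame of holder_pocket between 0.044 and 0.053 m and horizontal distance between jar_center and holder_pocket below 0.008 m and angle between jar_center's own z axis and vertical below 0.08 rad and y of cap_mark in the frame of jar_mouth above -0.006 m and z of cap_center in the frame of jar_mouth below 0 m), for 0.2 s.
2. the cap has been turned loose in the holder (36 to 144 degrees anticlockwise against the jar) before it leaves the neck (z of jar_center in the frame of holder_pocket between 0.044 and 0.053 m and horizontal distance between jar_center and holder_pocket below 0.008 m and angle between jar_center's own z axis and vertical below 0.08 rad and y of cap_mark in the frame of jar_mouth below -0.014 m and z of cap_center in the frame of jar_mouth below 0.008 m), for 0.05 s.
At the end, for the whole second after the job is handed in: Ends holding: cap in the fingers (over 1 N), still, level to 0.2 rad, within 15 mm of the mouth's axis, rim 5 to 45 mm above the mouth, turned 36 to 144 degrees anticlockwise, off the jar. Jar untouched, in the pocket: 8 mm off centre at most, 4 mm off the floor, upright to 0.08 rad (z of jar_center in the frame of holder_pocket between 0.044 and 0.053 m and horizontal distance between jar_center and holder_pocket below 0.008 m and angle between jar_center's own z axis and vertical below 0.08 rad and z of cap_center in the frame of jar_mouth between 0.0145 and 0.0545 m and horizontal distance between cap_center and jar_mouth below 0.015 m and angle between cap_center's own z axis and vertical below 0.2 rad and y of cap_mark in the frame of jar_mouth below -0.014 m and linear speed of cap below 0.02 m/s and contact force between the fingers and cap above 1 N and contact force between cap and jar below 0.2 N and contact force between jar and the fingers below 0.2 N); the arm keeps its last pose, push and grip.
It fails at once if a bystander is moved more than 30 mm (distance of any of ramekin, round_jar, nozzle, palette_knife, tub, tin from where it was at the start of the episode above 0.03 m).
It fails at once if the jar is tipped more than 0.5 rad (angle between jar_center's own z axis and vertical above 0.5 rad).
It also fails if it takes over 54 s, if anything falls off the work surface, if the arm or the gripper's body presses on something with over 40 N, if the wrist force passes 120 N, or if a joint passes its speed limit or range.

## Robot

A 6-joint arm with a two-finger parallel gripper is mounted at the origin on the work surface. World frame = base frame: x ahead of the robot, y to its left, z up, the work surface at z = 0. Lengths are in mm, angles in rad, forces in N, time in s.
With the tool pointing down it reaches from about 275 to 775 mm from the base axis. Payload 14.6 kg.
Tool frame: the origin (TCP) lies on the centre line of the jaws, within the pads' length; the fingertips stand 11 mm ahead of it and the grasp point (between the pads) lies 8 mm behind it; z points along the fingers, y is the direction in which the jaws open and shut (so a half turn about z gives the same grasp; the last joint's range is limited). The gripper opens to 85 mm and grips with 20 to 120 N. Pads are 22 mm wide; open, the fingers measure 114 mm over their backs; the gripper's body (76 mm by 85 mm) begins 54 mm behind the grasp point. The pads swing forward as they close: fully open they stand 13 mm farther back than shut.
Start: joints at [-0.155, 0.263, -0.048, 1.259, 0, 1.415], TCP at [525.003, -0.006, 242.278] pointing down, gripper open.
Joint ranges: [-2.65, 2.65], [-0.89, 1.7], [-1.18, 1.37], [-2.13, 2.11], [-1.35, 1.29], [-3.14, 3.14]. Speed limits (rad/s): [1.89, 1.89, 2.57, 2.79, 3.14, 3.14].

## Interface

Orientations are given as a rotation vector (axis times angle).
In Python, from rig import r gives the robot as it stands.
- The arm moves only by the tool servo_tool, never from a script. Its argument "steps" is a list of rows, each an object with "dp": the shift along the tool's x, y, z as a fraction of full scale, a list of three; "angular": the turn, a rotation vector about the tool's x, y, z as a fraction of full scale, a list of three; "fingers": the closure, from 0 (fully open) to 1 (shut). In form: [{"dp": [dx, dy, dz], "angular": [ax, ay, az], "fingers": fingers}, ...]. A call has 1 to 5 rows; each row is the pose to reach, as a shift and turn from the pose commanded when the call began, along the tool's axes at that moment; what a row does not reach only later rows make up. Full scale, the value 1, is 0.15 m for a shift and 0.5 rad for a turn. A row lasts 1/10 s, in which the tool goes at most 50 mm and 8.59 degrees, less where a joint would pass 70% of its speed; a pose out of reach is approached as far as the arm can. A call with a number of a shift or a turn outside -1 to 1 is refused whole. A call with a gripper value outside its range is refused whole. The fingers move at their own pace and stop on an object; "grip_force" is the grip in N (left out, the last holds). Time passes only in rows, so rows that repeat a pose let the fingers close. It gives the time, the measured TCP pose, the force and the opening at its end, in the units of the state.
- r.sense(): the state, without advancing time (a new reading comes with each control period).
- r.camera(name): name is "scene" or "side" or "wrist"; returns the picture (384x512x3 uint8, blue, green, red); there is no depth.
- r.calibration(name): a dict with "fx", "fy", "cx", "cy" (pixels), "R" (3x3) and "t" (3): a world point X has camera coordinates R X + t; the wrist camera has in their place "mount" (4x4, takes a point from camera to tool coordinates, whose origin is the TCP and whose axes are the flange's). Camera axes: x right, y down, z forward; pixel columns grow to the right and rows downward; lengths in mm; the calibration is good to about 2 mm. A picture is of the moment at which its call begins: read the wrist's pose just before it. calibration takes no time and is no camera call.
- r.finish_job(): hands the job in, once; it reports no verdict.
The state is a dict: "clock": time; "joint_positions": joint angles; "joint_velocities": joint speeds; "joint_efforts": joint torques, N m; "position": TCP position; "tool_rot": TCP orientation; "ft_force": force on the tool from outside, world axes, zero at the start; "ft_torque": the same for the moment, N m; "grip_width": opening from 0.0 (shut) to 1.0 (fully open).
Only numpy, scipy, OpenCV 4.12 (cv2) and the standard library are available. Lean on these libraries where they do the work, as an engineer would, in place of code of your own. Each camera call takes 0.05 s, during which the arm holds its last target.

## Working session

There is one attempt and no reset: what is moved stays moved. The work goes in short steps, Python scripts to look and compute and a tool call to move; the robot and the scene stay as the last step left them, time stands still between calls to the robot, and variables do not carry over. Pictures are saved under pics/ and viewed, and the job is handed in when it is done.

Besides the shell and the picture viewer there is one more tool, called in YAML: its name, and indented under it one key for each argument. servo_tool: Moves the arm, as the interface text tells. Shift numbers are shares of 0.15 m and turn numbers shares of 0.5 rad, none past 1 either way. Its arguments: {"type":"object","properties":{"steps":{"type":"array","items":{"type":"object","properties":{"dp":{"type":"array","items":{"type":"number"}},"angular":{"type":"array","items":{"type":"number"}},"fingers":{"type":"number"}}}},"grip_force":{"type":"number"}},"required":["steps"]}

```bash
ls; mkdir -p pics; python3 - <<'E'
from rig import r
import cv2
print(r.sense())
for n in ["scene","side","wrist"]:
    cv2.imwrite(f"pics/{n}0.png",r.camera(n)); print(n,r.calibration(n))
E
```

```text
pics
{'clock': 0.0, 'joint_positions': array([-1.55289305e-01,  2.63523818e-01, -4.89385710e-02,  1.25938877e+00,
       -5.74009679e-06,  1.41549900e+00]), 'joint_velocities': array([-8.61618912e-04, -1.10327722e-03,  8.72989960e-05, -8.82024648e-04,
       -1.16752358e-03, -6.23213554e-05]), 'joint_efforts': array([ 6.28219332e-04, -6.37613010e+01,  3.84567368e+01,  1.37825581e-02,
        8.02127857e-07, -5.80562346e-05]), 'position': array([5.24740123e+02, 3.94803379e-02, 2.41824025e+02]), 'tool_rot': array([-2.22083219e+00, -2.22085002e+00,  9.83330928e-04]), 'ft_force': array([-0.06127812, -0.36333723, -1.3343216 ]), 'ft_torque': array([-0.01588935, -0.0342696 ,  0.02402398]), 'grip_width': 1.0024270843559255}
scene {'fx': 358.4842733203053, 'fy': 358.4842733203053, 'cx': 247.03826404070782, 'cy': 185.58135304542895, 'R': array([[ 0.33208267,  0.94318809,  0.01083133],
       [ 0.49240303, -0.16355085, -0.85486278],
       [-0.80452492,  0.2892185 , -0.51874108]]), 't': array([-205.0881118 , -212.03075938, 1523.38498251])}
side {'fx': 356.3467815717364, 'fy': 356.3467815717364, 'cx': 251.30999013807866, 'cy': 196.06919915921267, 'R': array([[ 0.97462955, -0.22307958,  0.01824138],
       [-0.12958597, -0.62884793, -0.76665361],
       [ 0.18249582,  0.74483943, -0.64180176]]), 't': array([-563.45410466,  156.92079156,  884.50194012])}
wrist {'fx': 339.5882303385823, 'fy': 339.5882303385823, 'cx': 257.0127542050625, 'cy': 199.2153769559894, 'mount': array([[ 3.36526291e-04, -9.54020473e-01, -2.99741261e-01,
         7.75850249e+01],
       [ 9.99998896e-01,  7.54868944e-04, -1.27988554e-03,
         1.35599968e-01],
       [ 1.44730238e-03, -2.99740500e-01,  9.54019674e-01,
        -1.31117267e+02],
       [ 0.00000000e+00,  0.00000000e+00,  0.00000000e+00,
         1.00000000e+00]])}
```

View pics/scene0.png

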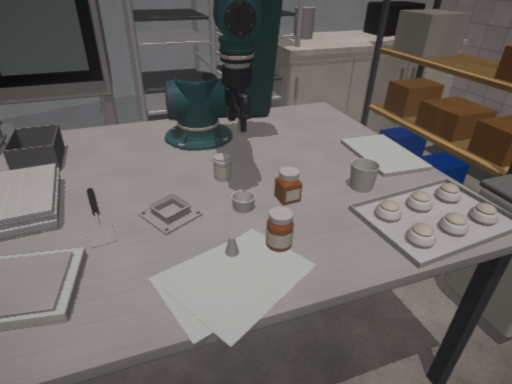

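View pics/side0.png

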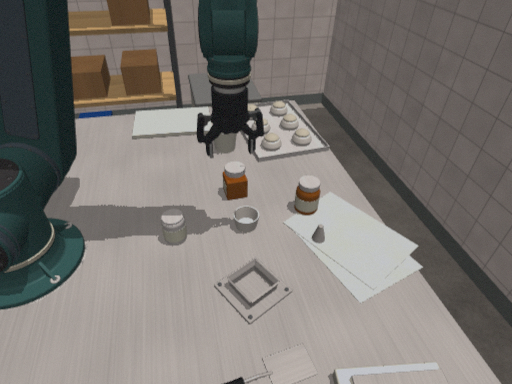

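View pics/wrist0.png

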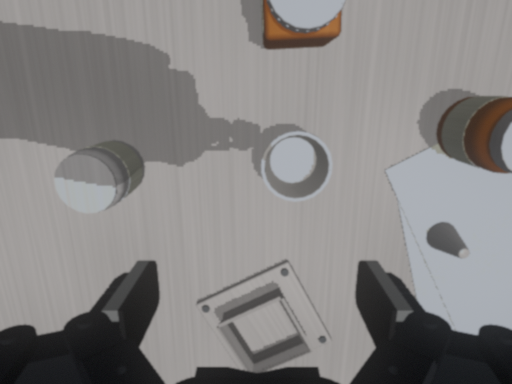

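The square amber jar is at scene (288,186), side (235,180) and wrist (305,10). The holder is at wrist (262,325), and the round jar, which I leave alone, is at wrist (485,135). Next I'll measure the positions.

```bash
cat > h.py <<'E'
import numpy as np, cv2
from scipy.spatial.transform import Rotation as Ro
def cam(r,n,s=None):
    c=r.calibration(n); K=np.array([[c['fx'],0,c['cx']],[0,c['fy'],c['cy']],[0,0,1]])
    if n=='wrist':
        s=s or r.sense(); T=np.eye(4); T[:3,:3]=Ro.from_rotvec(s['tool_rot']).as_matrix(); T[:3,3]=s['position']
        M=np.linalg.inv(T@c['mount']); return K,M[:3,:3],M[:3,3]
    return K,np.array(c['R']),np.array(c['t'])
def ray(C,uv):
    K,R,t=C; d=R.T@np.linalg.solve(K,[uv[0],uv[1],1]); return -R.T@t,d
def onz(C,uv,z):
    o,d=ray(C,uv); return o+d*(z-o[2])/d[2]
def tri(C1,u1,C2,u2):
    o1,d1=ray(C1,u1);o2,d2=ray(C2,u2)
    d1=d1/np.linalg.norm(d1);d2=d2/np.linalg.norm(d2)
    a=np.linalg.lstsq(np.c_[d1,-d2],o2-o1,rcond=None)[0]
    p,q=o1+a[0]*d1,o2+a[1]*d2; return (p+q)/2,np.linalg.norm(p-q)
def proj(C,X):
    K,R,t=C; p=K@(R@np.array(X,float)+t); return p[:2]/p[2]
E
python3 - <<'E'
from rig import r
from h import *
S,D,W=[cam(r,n) for n in("scene","side","wrist")]
np.set_printoptions(precision=1,suppress=True)
print("cap tri",tri(S,(289,175),D,(235,169)), onz(S,(289,175),98),onz(D,(235,169),98))
print("holder",onz(S,(171,209),38),onz(D,(253,283),38))
for uv in[(287,262),(330,338),(198,303)]:print("foot corner",onz(W,uv,3))
for n,uv,z in[("tin",(88,182),80),("ramekin",(297,165),42),("nozzle",(463,253),50)]:print(n,onz(W,uv,z))
print("round",onz(S,(281,216),100))
for n,f in(("scene",(130,130,220,130)),("side",(150,140,190,180))):
    x,y,w,h=f; im=cv2.imread(f"pics/{n}0.png")[y:y+h,x:x+w]
    cv2.imwrite(f"pics/{n}0z.png",cv2.resize(im,None,fx=3.3,fy=3.3,interpolation=3))
E
```

```text
cap tri (array([562.8, 152.1,  85.9]), np.float64(3.845699687805638)) [584.7 139.8  98. ] [559.8 138.8  98. ]
holder [ 560.7 -203.9   38. ] [ 532.  -215.5   38. ]
foot corner [ 560.6 -118.4    3. ]
foot corner [ 619.9 -229.     3. ]
foot corner [ 449.7 -176.2    3. ]
tin [373.7   1.5  80. ]
ramekin [563.9   9.2  42. ]
nozzle [740.2 -82.7  50. ]
round [764.8  34.  100. ]
```

View pics/scene0z.png

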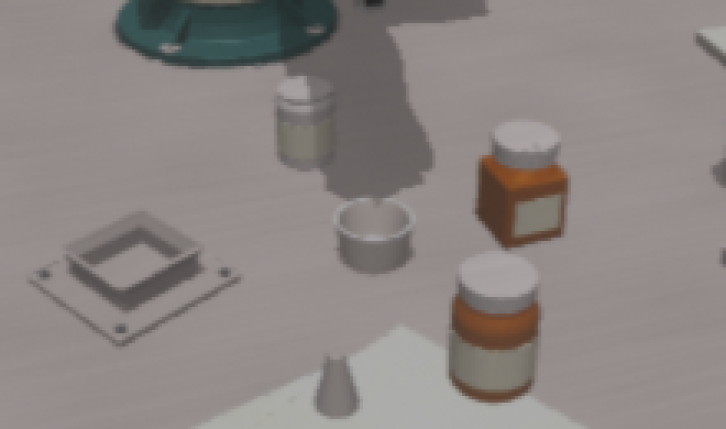

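servo_tool:
  steps:
    - {"dp":[-0.33,0.05,0],"angular":[0,0,0],"fingers":0}
    - {"dp":[-0.66,0.05,0],"angular":[0,0,0],"fingers":0}
    - {"dp":[-1,0.05,0],"angular":[0,0,0],"fingers":0}
    - {"dp":[-1,0.05,0],"angular":[0,0,0],"fingers":0}
    - {"dp":[-1,0.05,0],"angular":[0,0,0],"fingers":0}

```text
clock: 0.65
position: [532.2, -150.9, 241.9]
tool_rot: [-2.223, -2.218, 0.0]
ft_force: [0.3, 1.3, -0.6]
grip_width: 0.999
```

```bash
python3 - <<'E'
from rig import r
import cv2,pickle
s=r.sense();im=r.camera("wrist");cv2.imwrite("pics/w1.png",im);pickle.dump(s,open("s1.pkl","wb"))
cv2.imwrite("pics/w1z.png",cv2.resize(im[110:350,130:400],None,fx=2.4,fy=2.4,interpolation=2))
print(s['position'],s['tool_rot'],s['clock'],s['joint_velocities'].round(3))
E
```

```text
[ 532.23860658 -150.94693648  241.85657894] [-2.22333318e+00 -2.21834028e+00  2.90341115e-04] 0.65 [ 0.041 -0.014 -0.01   0.001  0.005  0.009]
```

View pics/w1z.png

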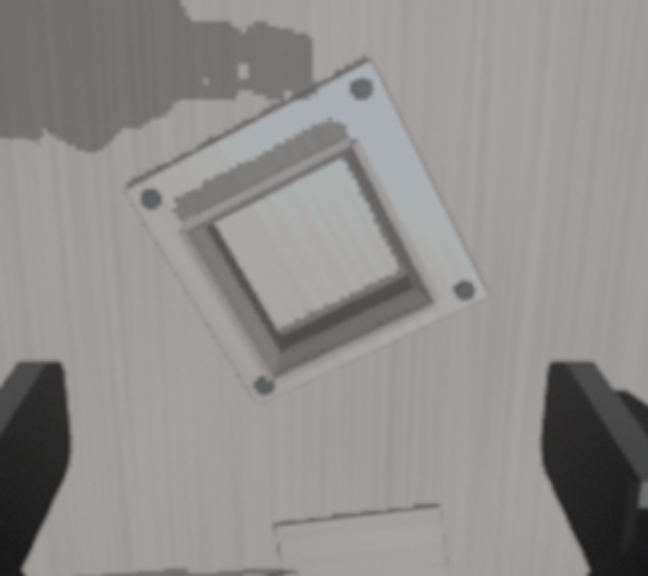

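The wrist view shows the holder clearly: foot corners at zoom (367,58), (485,297), (260,402) and (128,187), with lip corners inside them. Now I'll move over the jar and compute the holder pose.

```bash
python3 - <<'E'
from rig import r
from h import *
import pickle
np.set_printoptions(precision=1,suppress=True)
s=pickle.load(open("s1.pkl","rb"));C=cam(r,"wrist",s)
def f(name,pts,z):
    P=np.array([onz(C,(130+u/2.4,110+v/2.4),z) for u,v in pts])[:,:2]
    e=np.roll(P,-1,0)-P; ang=np.degrees(np.arctan2(e[:,1],e[:,0]))
    print(name,"ctr",P.mean(0),"sides",np.linalg.norm(e,axis=1),"ang",(ang+45)%90-45)
f("foot",[(367,58),(485,297),(260,402),(128,187)],2)
f("screws",[(362,89),(464,290),(264,386),(151,199)],3)
f("lip",[(355,143),(432,302),(278,373),(182,230)],38)
f("floor",[(345,157),(405,272),(280,333),(216,225)],8)
E
```

```text
foot ctr [ 534.1 -204.1] sides [131.3 126.2 129.6 126.8] ang [27.5 27.5 27.7 28.3]
screws ctr [ 534.2 -205.4] sides [111.3 112.1 112.1 111.6] ang [27.7 28.1 27.5 27.7]
lip ctr [ 534.7 -201.9] sides [80.6 77.5 80.4 83.7] ang [26.1 27.1 30.5 27.3]
floor ctr [ 534.7 -205. ] sides [63.9 68.4 63.3 68.7] ang [27.5 28.  27.8 28.5]
```

servo_tool:
  steps:
    - {"dp":[0.33,0,0],"angular":[0,0,0],"fingers":0}
    - {"dp":[0.66,0,0],"angular":[0,0,0],"fingers":0}
    - {"dp":[1,0,0],"angular":[0,0,0],"fingers":0}
    - {"dp":[1,0,0],"angular":[0,0,0],"fingers":0}

```text
clock: 1.1
position: [531.5, 6.2, 242.6]
tool_rot: [-2.213, -2.228, -0.001]
ft_force: [-0.6, 0.0, -0.8]
grip_width: 1.0
```

servo_tool:
  steps:
    - {"dp":[0.3,0.08,0],"angular":[0,0,0],"fingers":0}
    - {"dp":[0.6,0.16,0],"angular":[0,0,0],"fingers":0}
    - {"dp":[0.9,0.24,0],"angular":[0,0,0],"fingers":0}
    - {"dp":[0.9,0.24,0],"angular":[0,0,0],"fingers":0}
    - {"dp":[0.9,0.24,0],"angular":[0,0,0],"fingers":0}

```text
clock: 1.6
position: [568.0, 136.7, 242.1]
tool_rot: [-2.218, -2.225, 0.001]
ft_force: [-0.2, -0.6, 0.3]
grip_width: 1.0
```

```bash
python3 - <<'E'
from rig import r
import cv2,pickle
s=r.sense();im=r.camera("wrist");cv2.imwrite("pics/w2.png",im);pickle.dump(s,open("s2.pkl","wb"))
cv2.imwrite("pics/w2z.png",cv2.resize(im[90:290,150:380],None,fx=3,fy=3,interpolation=2))
print(s['position'],s['tool_rot'],s['clock'],s['joint_velocities'].round(3))
E
```

```text
[568.00121527 136.69408177 242.07302986] [-2.21754725e+00 -2.22505409e+00  6.84845575e-04] 1.6 [-0.043 -0.015 -0.015 -0.002 -0.004 -0.009]
```

View pics/w2.png

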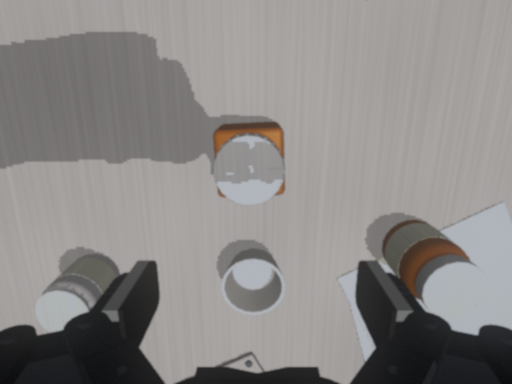

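View pics/w2z.png

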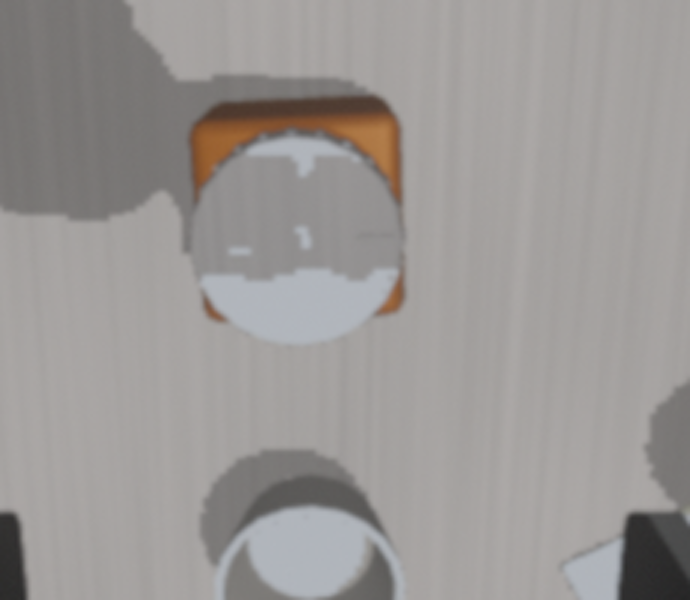

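The cap centre is at zoom (297,238) and the mark is the faint bar on the right at (375,237). I need the jar's yaw from its shoulder edges.

```bash
python3 - <<'E'
from rig import r
from h import *
import pickle
np.set_printoptions(precision=1,suppress=True)
s=pickle.load(open("s2.pkl","rb"));C=cam(r,"wrist",s)
im=cv2.imread("pics/w2.png")
z=cv2.resize(im[110:215,200:300],None,fx=6,fy=5.7,interpolation=2)
z=cv2.resize(im[115:215,200:300],None,fx=6,fy=6,interpolation=2);cv2.imwrite("pics/w2zz.png",z)
hsv=cv2.cvtColor(im,cv2.COLOR_BGR2HSV); m=(hsv[...,1]>110)&(hsv[...,0]<25)
m[:,310:]=0
for y in range(122,200,4):
    x=np.where(m[y])[0]; print(y,x.min() if len(x) else None,x.max() if len(x) else None, end=' | ')
print()
for x in range(214,288,5):
    yy=np.where(m[:,x])[0]; print(x,yy.min() if len(yy) else None,yy.max() if len(yy) else None,end=' | ')
print()
print("cap ctr",onz(C,(150+297/3,90+238/3),98),"edges",onz(C,(150+192/3,90+238/3),98),onz(C,(150+404/3,90+238/3),98),onz(C,(249,90+130/3),98),onz(C,(249,90+345/3),98))
print("mark",onz(C,(275,169),98))
E
```

```text
122 None None | 126 None None | 130 217 281 | 134 214 282 | 138 214 282 | 142 214 282 | 146 215 282 | 150 215 282 | 154 282 282 | 158 None None | 162 None None | 166 None None | 170 None None | 174 None None | 178 None None | 182 None None | 186 282 283 | 190 280 282 | 194 220 221 | 198 None None | 
214 133 143 | 219 129 148 | 224 128 142 | 229 128 137 | 234 128 135 | 239 128 133 | 244 128 132 | 249 128 132 | 254 128 132 | 259 128 133 | 264 127 135 | 269 127 138 | 274 127 142 | 279 128 193 | 284 None None | 
cap ctr [561.  153.7  98. ] edges [532.1 153.5  98. ] [590.5 153.8  98. ] [561.1 183.1  98. ] [560.9 122.6  98. ]
mark [582.5 154.   98. ]
```

View pics/w2zz.png

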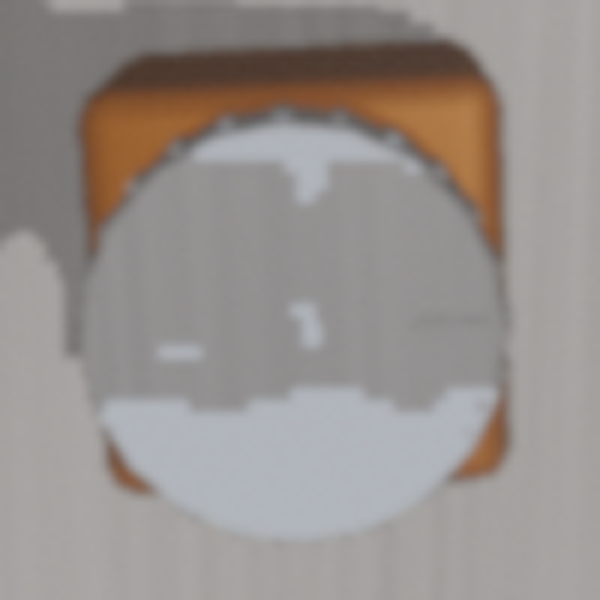

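Jar pose: axis at about (561, 152.6), yaw about +3°. Holder: centre about (534.3, -204.9), yaw 27.7°. The jar therefore needs about +25° CCW. Fingertips have to stay above the shoulder (74 mm), so I'll grip with TCP z ≈ 88.

servo_tool:
  steps:
    - {"dp":[0.106,-0.045,0.2],"angular":[0,0,0],"fingers":0}
    - {"dp":[0.106,-0.045,0.45],"angular":[0,0,0],"fingers":0}
    - {"dp":[0.106,-0.045,0.7],"angular":[0,0,0],"fingers":0}
    - {"dp":[0.106,-0.045,0.9],"angular":[0,0,0],"fingers":0}
    - {"dp":[0.106,-0.045,0.9],"angular":[0,0,0],"fingers":0}

```text
clock: 2.15
position: [559.4, 149.7, 104.4]
tool_rot: [-2.22, -2.218, 0.007]
ft_force: [0.2, -0.6, 0.8]
grip_width: 0.994
```

```bash
python3 - <<'E'
from rig import r
import cv2,pickle
from h import *
np.set_printoptions(precision=2,suppress=True)
s=r.sense();a=r.camera("wrist");b=r.camera("side");c=r.camera("scene")
print(s['position'],s['tool_rot'],s['clock'])
S,D=cam(r,"scene"),cam(r,"side");print(proj(S,(561.2,152.6,98)),proj(D,(561.2,152.6,98)))
b=cv2.resize(b[120:220,180:290],None,fx=3.5,fy=3.5,interpolation=2);c=cv2.resize(c[130:230,230:340],None,fx=3.5,fy=3.5,interpolation=2)
cv2.imwrite("pics/w3.png",a);cv2.imwrite("pics/sd3.png",np.hstack([b,c]))
E
```

```text
[559.39 149.69 104.38] [-2.22 -2.22  0.01] 2.15
[289.53 170.63] [234.57 166.23]
```

View pics/w3.png

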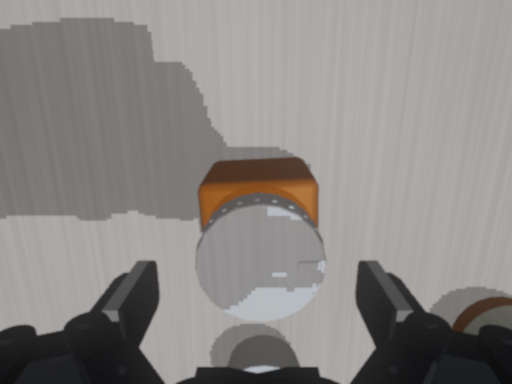

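View pics/sd3.png

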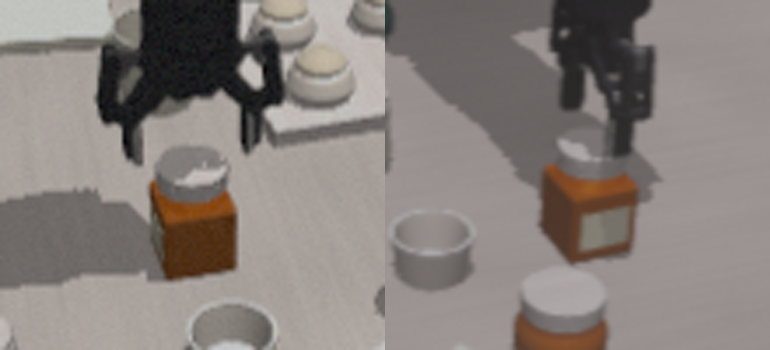

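The scene pixel agrees with my estimate. I'll let the arm settle and recheck.

servo_tool:
  steps:
    - {"dp":[0,0,0],"angular":[0,0,0],"fingers":0}
    - {"dp":[0,0,0],"angular":[0,0,0],"fingers":0}
    - {"dp":[0,0,0],"angular":[0,0,0],"fingers":0}

```text
clock: 2.6
position: [562.1, 150.9, 108.1]
tool_rot: [2.221, 2.221, 0.002]
ft_force: [0.5, -0.8, -0.2]
grip_width: 1.001
```

```bash
python3 - <<'E'
from rig import r
import cv2
from h import *
np.set_printoptions(precision=2,suppress=True)
s=r.sense();C=cam(r,"wrist",s);a=r.camera("wrist")
print(s['position'],s['tool_rot'],s['ft_force'])
print(proj(C,(561.2,152.6,98)),proj(C,(531.2,152.6,98)),proj(C,(591.2,152.6,98)),proj(C,(561.2,122.6,98)))
cv2.imwrite("pics/w4.png",cv2.resize(a[140:384,130:390],None,fx=2.4,fy=2.4,interpolation=2))
E
```

```text
[562.13 150.9  108.08] [2.22 2.22 0.  ] [ 0.48 -0.76 -0.19]
[255.07 264.08] [190.37 264.05] [319.77 264.1 ] [255.15 318.97]
```

View pics/w4.png

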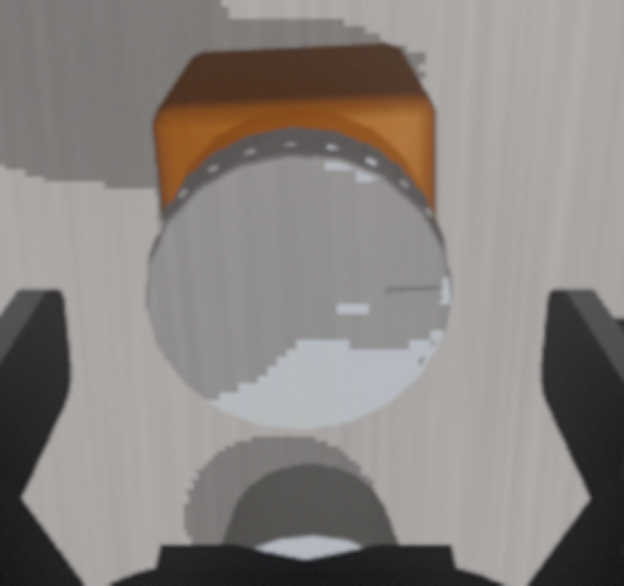

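servo_tool:
  steps:
    - {"dp":[0.012,-0.004,0.06],"angular":[0,0,0],"fingers":0}
    - {"dp":[0.012,-0.004,0.128],"angular":[0,0,0],"fingers":0}
    - {"dp":[0.012,-0.004,0.128],"angular":[0,0,0],"fingers":0}
    - {"dp":[0.012,-0.004,0.128],"angular":[0,0,0],"fingers":0}

```text
clock: 3.05
position: [560.8, 152.7, 87.5]
tool_rot: [-2.221, -2.221, 0.001]
ft_force: [-0.4, 0.2, -0.3]
grip_width: 1.002
```

servo_tool:
  steps:
    - {"dp":[0,0,0],"angular":[0,0,0],"fingers":0.15}
    - {"dp":[0,0,0],"angular":[0,0,0],"fingers":0.25}
    - {"dp":[0,0,0],"angular":[0,0,0],"fingers":1}
    - {"dp":[0,0,0],"angular":[0,0,0],"fingers":1}
    - {"dp":[0,0,0],"angular":[0,0,0],"fingers":1}
  grip_force: 70

```text
clock: 3.55
position: [561.1, 152.7, 88.7]
tool_rot: [2.221, 2.221, 0.001]
ft_force: [-4.4, -0.2, 7.4]
grip_width: 0.682
```

```bash
python3 - <<'E'
from rig import r
import cv2
from h import *
np.set_printoptions(precision=2,suppress=True)
s=r.sense()
print(s)
a=r.camera("wrist");b=r.camera("side");c=r.camera("scene")
b=cv2.resize(b[120:220,180:290],None,fx=3.5,fy=3.5,interpolation=2);c=cv2.resize(c[130:230,230:340],None,fx=3.5,fy=3.5,interpolation=2)
cv2.imwrite("pics/w5.png",a);cv2.imwrite("pics/sd5.png",np.hstack([b,c]))
E
```

```text
{'clock': 3.55, 'joint_positions': array([ 0.13,  0.44, -0.2 ,  0.92, -0.  ,  1.7 ]), 'joint_velocities': array([ 0., -0.,  0.,  0., -0., -0.]), 'joint_efforts': array([ -0.37, -71.48,  33.67,  -1.47,  -0.01,   0.02]), 'position': array([561.09, 152.71,  88.73]), 'tool_rot': array([2.22, 2.22, 0.  ]), 'ft_force': array([-4.39, -0.17,  7.44]), 'ft_torque': array([-0.09,  0.64,  0.01]), 'grip_width': 0.6817663502460498}
```

View pics/w5.png

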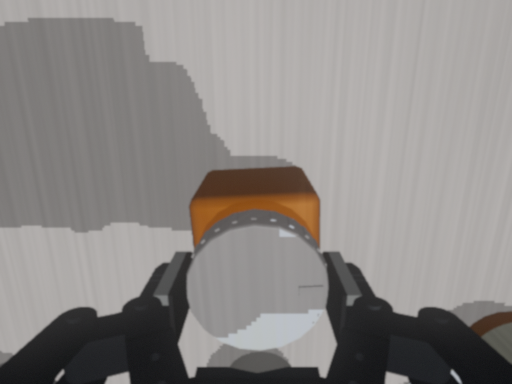

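View pics/sd5.png

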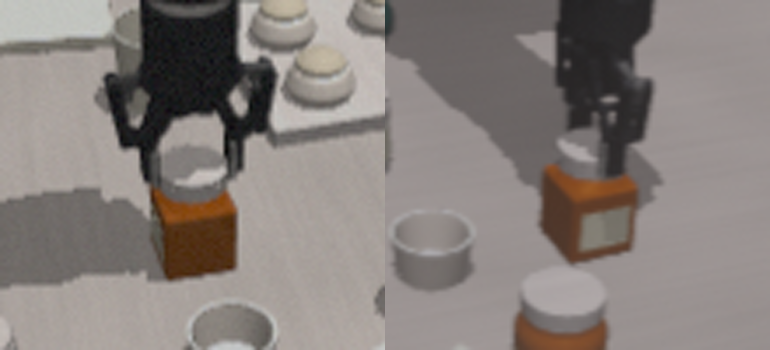

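The fingers hold the cap at both sides (width 0.68, about 58 mm). Lifting now.

servo_tool:
  steps:
    - {"dp":[0,0,-0.1],"angular":[0,0,0],"fingers":1}
    - {"dp":[0,0,-0.3],"angular":[0,0,0],"fingers":1}
    - {"dp":[0,0,-0.5],"angular":[0,0,0],"fingers":1}
    - {"dp":[0,0,-0.6],"angular":[0,0,0],"fingers":1}
    - {"dp":[0,0,-0.6],"angular":[0,0,0],"fingers":1}

```text
clock: 4.2
position: [561.9, 152.8, 179.8]
tool_rot: [2.22, 2.22, 0.004]
ft_force: [1.5, 0.3, -6.4]
grip_width: 0.677
```

```bash
python3 - <<'E'
from rig import r
import cv2
from h import *
np.set_printoptions(precision=2,suppress=True)
s=r.sense()
print(s)
a=r.camera("wrist");b=r.camera("side");c=r.camera("scene")
b=cv2.resize(b[80:220,180:290],None,fx=3.5,fy=3.5,interpolation=2);c=cv2.resize(c[90:230,230:340],None,fx=3.5,fy=3.5,interpolation=2)
cv2.imwrite("pics/w6.png",a);cv2.imwrite("pics/sd6.png",np.hstack([b,c]))
E
```

```text
{'clock': 4.2, 'joint_positions': array([ 0.13,  0.38, -0.04,  1.15, -0.  ,  1.7 ]), 'joint_velocities': array([ 0.  ,  0.03, -0.06, -0.05, -0.  ,  0.  ]), 'joint_efforts': array([ -0.02, -78.36,  40.72,   1.7 ,  -0.01,   0.  ]), 'position': array([561.94, 152.81, 179.77]), 'tool_rot': array([2.22, 2.22, 0.  ]), 'ft_force': array([ 1.49,  0.31, -6.37]), 'ft_torque': array([ 0.04, -0.04,  0.05]), 'grip_width': 0.6768927891951599}
```

View pics/w6.png

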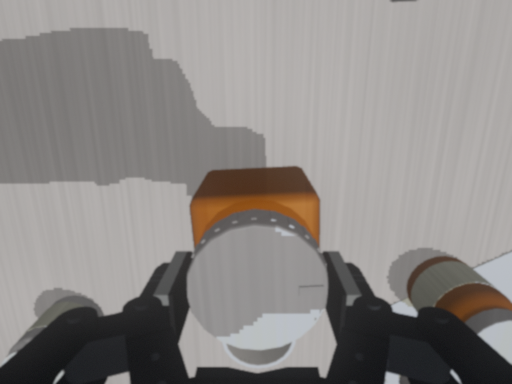

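View pics/sd6.png

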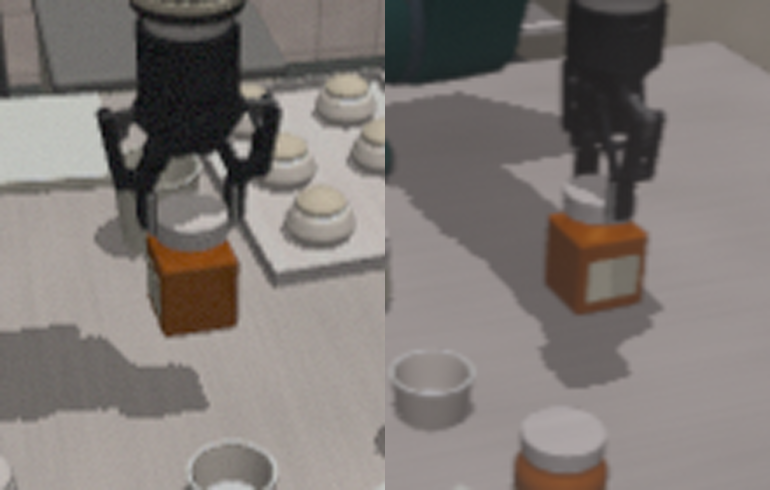

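The jar hangs upright and firm, with its underside about 90 mm up. Now I'll carry it to the holder.

servo_tool:
  steps:
    - {"dp":[-0.15,-0.01,0],"angular":[0,0,0],"fingers":1}
    - {"dp":[-0.35,-0.03,0],"angular":[0,0,0],"fingers":1}
    - {"dp":[-0.55,-0.045,0],"angular":[0,0,0],"fingers":1}
    - {"dp":[-0.75,-0.06,0],"angular":[0,0,0],"fingers":1}
    - {"dp":[-0.95,-0.075,0],"angular":[0,0,0],"fingers":1}

```text
clock: 4.85
position: [549.0, 9.2, 176.7]
tool_rot: [-2.22, -2.22, 0.002]
ft_force: [0.5, 0.0, -5.5]
grip_width: 0.679
```

servo_tool:
  steps:
    - {"dp":[-0.2,-0.015,0],"angular":[0,0,0],"fingers":1}
    - {"dp":[-0.4,-0.03,0],"angular":[0,0,0],"fingers":1}
    - {"dp":[-0.6,-0.045,0],"angular":[0,0,0],"fingers":1}
    - {"dp":[-0.8,-0.06,0],"angular":[0,0,0],"fingers":1}
    - {"dp":[-1,-0.075,0],"angular":[0,0,0],"fingers":1}

```text
clock: 5.35
position: [537.8, -140.8, 176.7]
tool_rot: [-2.22, -2.22, 0.001]
ft_force: [0.4, 0.2, -5.6]
grip_width: 0.678
```

servo_tool:
  steps:
    - {"dp":[-0.2,-0.015,0],"angular":[0,0,0],"fingers":1}
    - {"dp":[-0.34,-0.029,0],"angular":[0,0,0],"fingers":1}
    - {"dp":[-0.434,-0.029,0],"angular":[0,0,0],"fingers":1}
    - {"dp":[-0.434,-0.029,0],"angular":[0,0,0],"fingers":1}
    - {"dp":[-0.434,-0.029,0],"angular":[0,0,0],"fingers":1}

```text
clock: 5.85
position: [534.1, -204.4, 177.4]
tool_rot: [-2.221, -2.22, 0.0]
ft_force: [-0.0, 0.3, -5.1]
grip_width: 0.677
```

servo_tool:
  steps:
    - {"dp":[0,0,0],"angular":[0,0,-0.25],"fingers":1}
    - {"dp":[0,0,0],"angular":[0,0,-0.5],"fingers":1}
    - {"dp":[0,0,0],"angular":[0,0,-0.75],"fingers":1}
    - {"dp":[0,0,0],"angular":[0,0,-0.86],"fingers":1}
    - {"dp":[0,0,0],"angular":[0,0,-0.86],"fingers":1}

```text
clock: 6.35
position: [534.3, -203.8, 177.9]
tool_rot: [-1.693, -2.645, -0.0]
ft_force: [0.5, 0.4, -5.4]
grip_width: 0.675
```

servo_tool:
  steps:
    - {"dp":[0,0,0],"angular":[0,0,0],"fingers":1}
    - {"dp":[0,0,0],"angular":[0,0,0],"fingers":1}
    - {"dp":[0,0,0],"angular":[0,0,0],"fingers":1}

```text
clock: 6.65
position: [534.3, -204.7, 178.0]
tool_rot: [-1.697, -2.644, 0.0]
ft_force: [0.5, 0.7, -5.8]
grip_width: 0.674
```

```bash
cat > look.py <<'E'
from rig import r
import cv2,sys
from h import *
np.set_printoptions(precision=2,suppress=True)
n=sys.argv[1]
s=r.sense()
print({k:s[k] for k in('clock','joint_positions','position','tool_rot','ft_force','ft_torque','grip_width')})
R=Ro.from_rotvec(s['tool_rot']).as_matrix();print("tool x yaw",np.degrees(np.arctan2(R[1,0],R[0,0])),"zax",R[:,2])
a=r.camera("wrist");b=r.camera("side");c=r.camera("scene")
cv2.imwrite(f"pics/w{n}.png",a);cv2.imwrite(f"pics/side{n}.png",b);cv2.imwrite(f"pics/scene{n}.png",c)
b=cv2.resize(b[190:330,190:310],None,fx=3.2,fy=3.2,interpolation=2);c=cv2.resize(c[110:250,110:230],None,fx=3.2,fy=3.2,interpolation=2)
cv2.imwrite(f"pics/sd{n}.png",np.hstack([b,c]))
E
python3 look.py 7
```

```text
{'clock': 6.65, 'joint_positions': array([-0.51,  0.37, -0.07,  1.14, -0.  ,  0.63]), 'position': array([ 534.31, -204.72,  178.03]), 'tool_rot': array([-1.7 , -2.64,  0.  ]), 'ft_force': array([ 0.5 ,  0.72, -5.77]), 'ft_torque': array([0.08, 0.02, 0.04]), 'grip_width': 0.6743157165975622}
tool x yaw 114.59877384004689 zax [-0.  0. -1.]
```

View pics/w7.png

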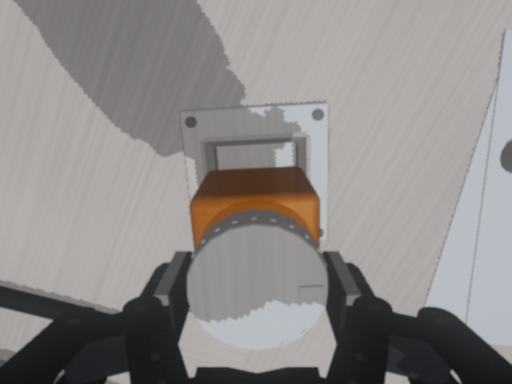

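View pics/sd7.png

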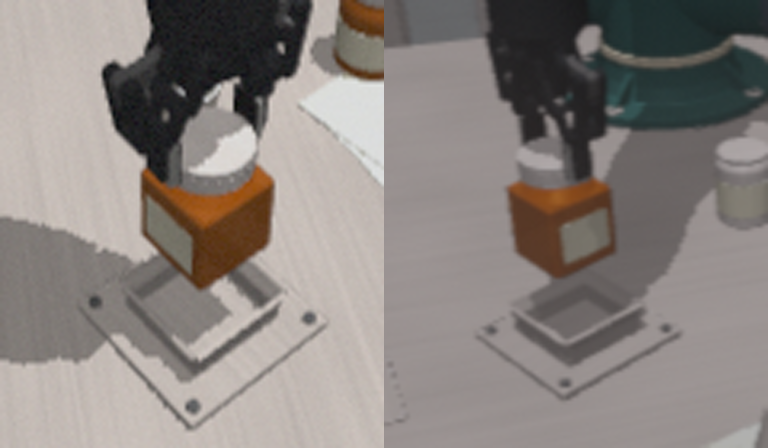

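The jar is square with the holder and above it. Lowering to a bottom height of about 30 mm, then further.

servo_tool:
  steps:
    - {"dp":[0,0,0.12],"angular":[0,0,0],"fingers":1}
    - {"dp":[0,0,0.25],"angular":[0,0,0],"fingers":1}
    - {"dp":[0,0,0.35],"angular":[0,0,0],"fingers":1}
    - {"dp":[0,0,0.4],"angular":[0,0,0],"fingers":1}
    - {"dp":[0,0,0.4],"angular":[0,0,0],"fingers":1}

```text
clock: 7.3
position: [533.9, -204.7, 117.4]
tool_rot: [-1.696, -2.643, 0.0]
ft_force: [-0.2, -0.3, -5.0]
grip_width: 0.676
```

```bash
python3 look.py 8
```

```text
{'clock': 7.3, 'joint_positions': array([-0.51,  0.41, -0.18,  0.99, -0.  ,  0.63]), 'position': array([ 533.91, -204.72,  117.41]), 'tool_rot': array([-1.7 , -2.64,  0.  ]), 'ft_force': array([-0.19, -0.27, -4.96]), 'ft_torque': array([0.02, 0.03, 0.02]), 'grip_width': 0.6764377063728869}
tool x yaw 114.62438507718986 zax [-0.  0. -1.]
```

View pics/sd8.png

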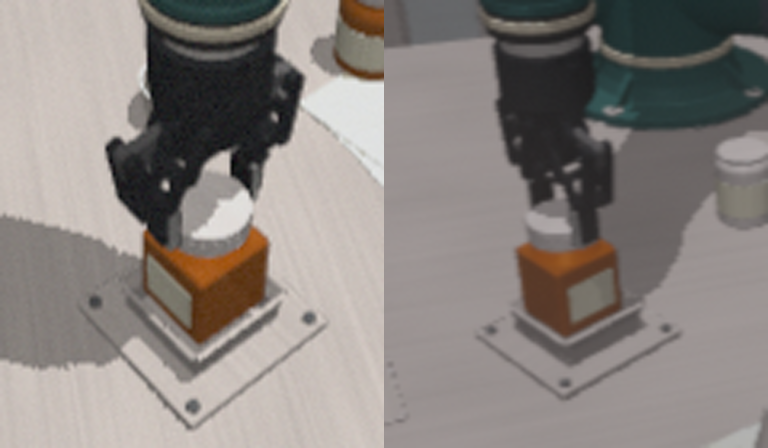

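The jar is entering the flared lips, centred, with no contact force. Lowering in small steps.

servo_tool:
  steps:
    - {"dp":[0,0,0.03],"angular":[0,0,0],"fingers":1}
    - {"dp":[0,0,0.06],"angular":[0,0,0],"fingers":1}
    - {"dp":[0,0,0.09],"angular":[0,0,0],"fingers":1}
    - {"dp":[0,0,0.11],"angular":[0,0,0],"fingers":1}
    - {"dp":[0,0,0.11],"angular":[0,0,0],"fingers":1}

```text
clock: 7.95
position: [534.0, -204.8, 101.0]
tool_rot: [-1.696, -2.643, 0.0]
ft_force: [-0.8, -1.0, -4.8]
grip_width: 0.677
```

servo_tool:
  steps:
    - {"dp":[0,0,0.015],"angular":[0,0,0],"fingers":1}
    - {"dp":[0,0,0.03],"angular":[0,0,0],"fingers":1}
    - {"dp":[0,0,0.035],"angular":[0,0,0],"fingers":1}
    - {"dp":[0,0,0.035],"angular":[0,0,0],"fingers":1}

```text
clock: 8.35
position: [534.4, -205.1, 96.9]
tool_rot: [1.696, 2.643, -0.0]
ft_force: [-2.6, 0.1, 3.9]
grip_width: 0.676
```

```bash
python3 look.py 9
```

```text
{'clock': 8.35, 'joint_positions': array([-0.51,  0.42, -0.21,  0.93, -0.  ,  0.63]), 'position': array([ 534.39, -205.11,   96.91]), 'tool_rot': array([ 1.7 ,  2.64, -0.  ]), 'ft_force': array([-2.56,  0.15,  3.92]), 'ft_torque': array([0.01, 0.57, 0.01]), 'grip_width': 0.6759814870218648}
tool x yaw 114.63458726777695 zax [ 0. -0. -1.]
```

View pics/sd9.png

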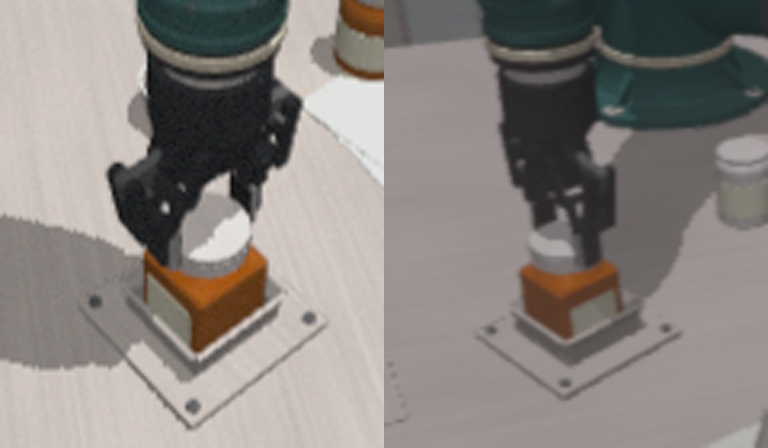

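View pics/w9.png

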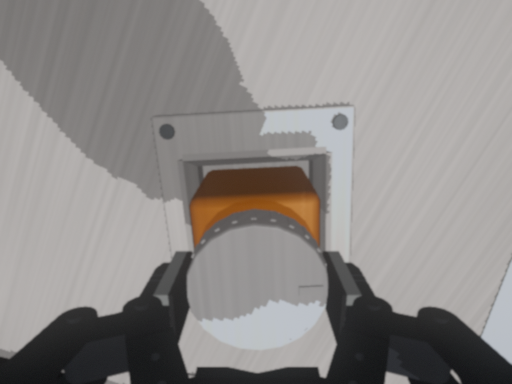

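The jar is seated: force changed sign, body in the pocket. I'll firm the grip and dwell, then start turning in stages.

servo_tool:
  steps:
    - {"dp":[0,0,0],"angular":[0,0,0],"fingers":1}
    - {"dp":[0,0,0],"angular":[0,0,0],"fingers":1}
    - {"dp":[0,0,0],"angular":[0,0,0],"fingers":1}
    - {"dp":[0,0,0],"angular":[0,0,0],"fingers":1}
  grip_force: 90

```text
clock: 8.9
position: [534.4, -205.1, 96.9]
tool_rot: [1.696, 2.643, -0.0]
ft_force: [-3.6, 0.2, 7.8]
grip_width: 0.67
```

servo_tool:
  steps:
    - {"dp":[0,0,0],"angular":[0,0,-0.12],"fingers":1}
    - {"dp":[0,0,0],"angular":[0,0,-0.25],"fingers":1}
    - {"dp":[0,0,0],"angular":[0,0,-0.38],"fingers":1}
    - {"dp":[0,0,0],"angular":[0,0,-0.5],"fingers":1}
    - {"dp":[0,0,0],"angular":[0,0,-0.5],"fingers":1}

```text
clock: 9.4
position: [535.0, -205.3, 97.3]
tool_rot: [1.349, 2.835, -0.0]
ft_force: [-1.4, 0.3, 8.6]
grip_width: 0.673
```

```bash
python3 look.py 10
```

```text
{'clock': 9.4, 'joint_positions': array([-0.51,  0.42, -0.21,  0.93,  0.  ,  0.38]), 'position': array([ 535.04, -205.26,   97.33]), 'tool_rot': array([ 1.35,  2.83, -0.  ]), 'ft_force': array([-1.44,  0.31,  8.59]), 'ft_torque': array([0.18, 0.26, 0.17]), 'grip_width': 0.6734649513454029}
tool x yaw 129.09008980636287 zax [ 0. -0. -1.]
```

View pics/w10.png

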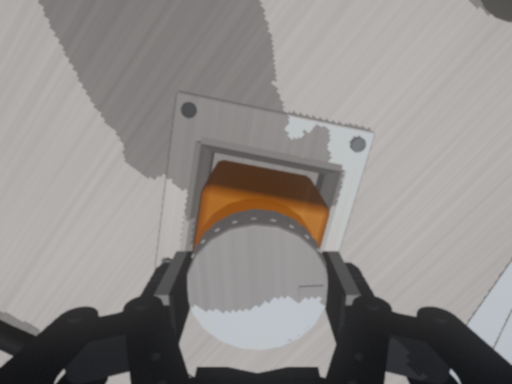

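View pics/sd10.png

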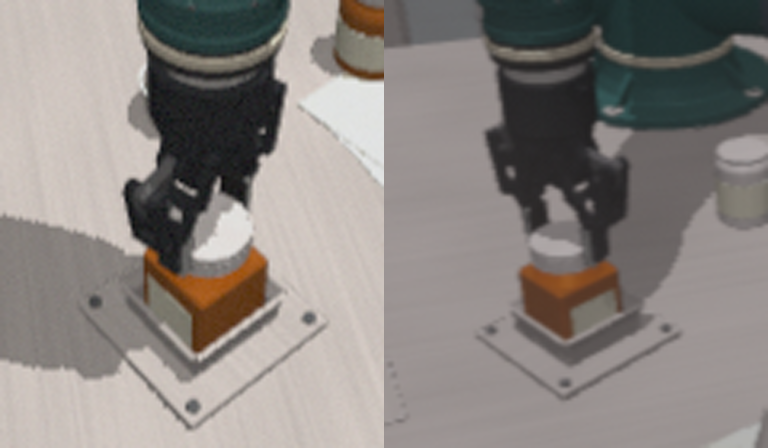

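There's no slip: the mark is fixed in the wrist view at (310,286), while the jar appears rotated. Continuing.

servo_tool:
  steps:
    - {"dp":[0,0,0],"angular":[0,0,-0.22],"fingers":1}
    - {"dp":[0,0,-0.002],"angular":[0,0,-0.45],"fingers":1}
    - {"dp":[0,0,-0.003],"angular":[0,0,-0.68],"fingers":1}
    - {"dp":[0,0,-0.004],"angular":[0,0,-0.9],"fingers":1}
    - {"dp":[0,0,-0.004],"angular":[0,0,-0.9],"fingers":1}

```text
clock: 10.05
position: [535.1, -205.3, 98.1]
tool_rot: [0.68, 3.065, -0.001]
ft_force: [-2.2, -0.7, 11.8]
grip_width: 0.673
```

servo_tool:
  steps:
    - {"dp":[0,0,0],"angular":[0,0,-0.22],"fingers":1}
    - {"dp":[0,0,-0.002],"angular":[0,0,-0.45],"fingers":1}
    - {"dp":[0,0,-0.003],"angular":[0,0,-0.68],"fingers":1}
    - {"dp":[0,0,-0.004],"angular":[0,0,-0.9],"fingers":1}
    - {"dp":[0,0,-0.004],"angular":[0,0,-0.9],"fingers":1}

```text
clock: 10.55
position: [534.8, -205.5, 98.7]
tool_rot: [-0.02, 3.14, -0.003]
ft_force: [-3.8, -2.2, 11.8]
grip_width: 0.672
```

```bash
python3 look.py 11
```

```text
{'clock': 10.55, 'joint_positions': array([-0.51,  0.42, -0.21,  0.94, -0.  , -0.52]), 'position': array([ 534.76, -205.52,   98.67]), 'tool_rot': array([-0.02,  3.14, -0.  ]), 'ft_force': array([-3.8 , -2.18, 11.8 ]), 'ft_torque': array([-0.28,  0.78,  0.13]), 'grip_width': 0.6721112806614182}
tool x yaw -179.25424142968936 zax [ 0. -0. -1.]
```

View pics/w11.png

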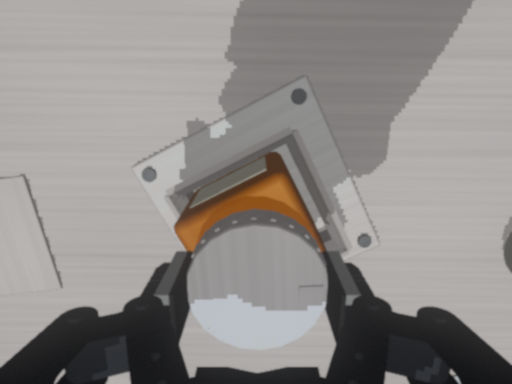

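View pics/sd11.png

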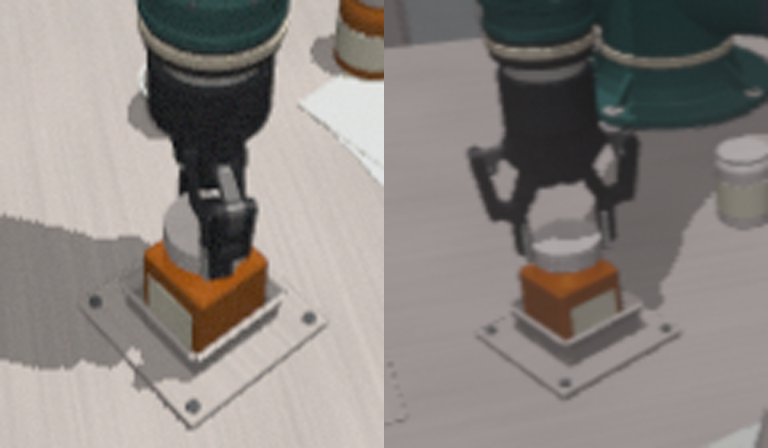

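The tool has turned 66° and the jar perhaps about 5° in its play. A further 14° puts the relative angle at about 75°, the middle of the free range.

servo_tool:
  steps:
    - {"dp":[0,0,0],"angular":[0,0,-0.15],"fingers":1}
    - {"dp":[0,0,0],"angular":[0,0,-0.3],"fingers":1}
    - {"dp":[0,0,0],"angular":[0,0,-0.45],"fingers":1}
    - {"dp":[0,0,0],"angular":[0,0,-0.5],"fingers":1}
    - {"dp":[0,0,0],"angular":[0,0,-0.5],"fingers":1}

```text
clock: 11.2
position: [534.7, -205.6, 98.6]
tool_rot: [-0.407, 3.114, -0.003]
ft_force: [-5.4, -2.6, 13.3]
grip_width: 0.672
```

```bash
python3 look.py 12
```

```text
{'clock': 11.2, 'joint_positions': array([-0.51,  0.42, -0.21,  0.94, -0.  , -0.77]), 'position': array([ 534.66, -205.61,   98.62]), 'tool_rot': array([-0.41,  3.11, -0.  ]), 'ft_force': array([-5.37, -2.55, 13.34]), 'ft_torque': array([-0.29,  0.96,  0.05]), 'grip_width': 0.6718726574661992}
tool x yaw -165.1123937641797 zax [ 0. -0. -1.]
```

View pics/w12.png

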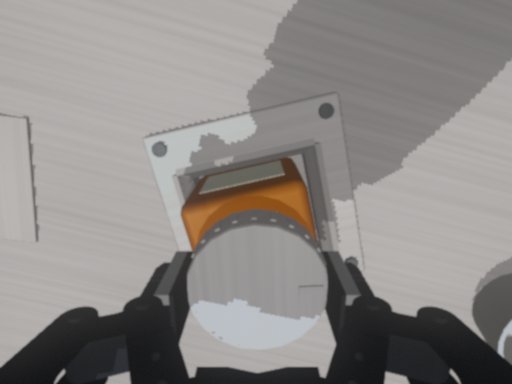

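The tool is at 80° and the twist torque has dropped to 0.05 N m, so the lugs are free. Lifting straight up, gently at first.

servo_tool:
  steps:
    - {"dp":[0,0,-0.01],"angular":[0,0,0],"fingers":1}
    - {"dp":[0,0,-0.02],"angular":[0,0,0],"fingers":1}
    - {"dp":[0,0,-0.03],"angular":[0,0,0],"fingers":1}
    - {"dp":[0,0,-0.04],"angular":[0,0,0],"fingers":1}
    - {"dp":[0,0,-0.04],"angular":[0,0,0],"fingers":1}

```text
clock: 11.85
position: [534.4, -205.0, 103.7]
tool_rot: [-0.406, 3.115, -0.0]
ft_force: [-1.5, -1.9, 0.6]
grip_width: 0.673
```

```bash
python3 look.py 13
```

```text
{'clock': 11.85, 'joint_positions': array([-0.51,  0.42, -0.2 ,  0.95, -0.  , -0.77]), 'position': array([ 534.39, -204.97,  103.66]), 'tool_rot': array([-0.41,  3.12, -0.  ]), 'ft_force': array([-1.48, -1.91,  0.58]), 'ft_torque': array([-0.39,  0.22, -0.01]), 'grip_width': 0.6726280747228527}
tool x yaw -165.1487096339353 zax [ 0. -0. -1.]
```

View pics/sd13.png

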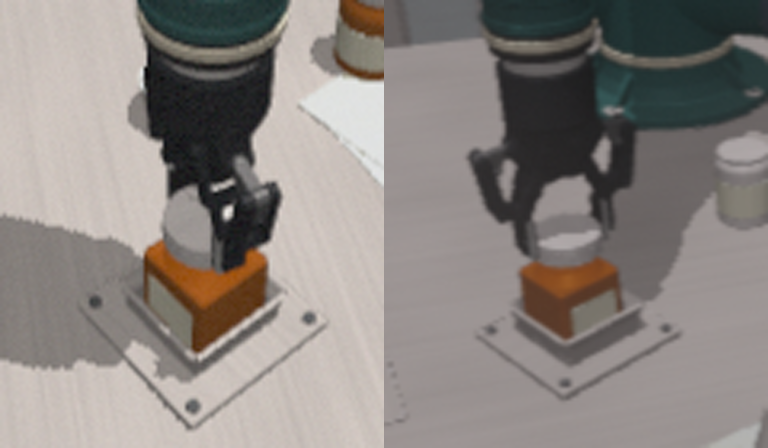

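View pics/w13.png

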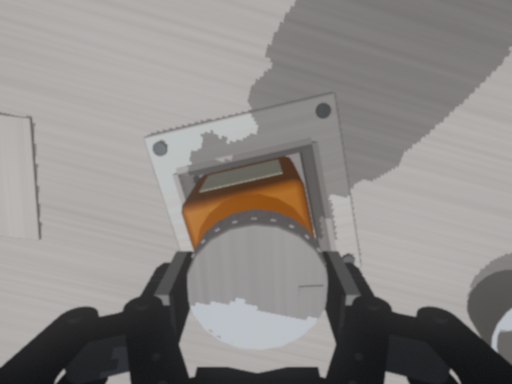

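The cap is rising off the jar. The vertical load is about 0 N, where a hanging jar would read -5, and the jar has stayed in the pocket. Continuing up.

servo_tool:
  steps:
    - {"dp":[0,0,-0.03],"angular":[0,0,0],"fingers":1}
    - {"dp":[0,0,-0.06],"angular":[0,0,0],"fingers":1}
    - {"dp":[0,0,-0.09],"angular":[0,0,0],"fingers":1}
    - {"dp":[0,0,-0.12],"angular":[0,0,0],"fingers":1}
    - {"dp":[0,0,-0.15],"angular":[0,0,0],"fingers":1}

```text
clock: 12.5
position: [534.4, -204.8, 126.5]
tool_rot: [-0.406, 3.115, 0.0]
ft_force: [-0.6, -0.4, -0.2]
grip_width: 0.669
```

servo_tool:
  steps:
    - {"dp":[0,0,-0.02],"angular":[0,0,0],"fingers":1}
    - {"dp":[0,0,-0.036],"angular":[0,0,0],"fingers":1}
    - {"dp":[0,0,-0.036],"angular":[0,0,0],"fingers":1}
    - {"dp":[0,0,-0.036],"angular":[0,0,0],"fingers":1}
    - {"dp":[0,0,-0.036],"angular":[0,0,0],"fingers":1}

```text
clock: 13.0
position: [534.2, -204.9, 131.2]
tool_rot: [0.406, -3.115, -0.0]
ft_force: [-0.5, -0.7, -0.3]
grip_width: 0.673
```

```bash
python3 look.py 14
```

```text
{'clock': 13.0, 'joint_positions': array([-0.51,  0.4 , -0.15,  1.02,  0.  , -0.77]), 'position': array([ 534.21, -204.85,  131.24]), 'tool_rot': array([ 0.41, -3.12, -0.  ]), 'ft_force': array([-0.53, -0.73, -0.28]), 'ft_torque': array([0.01, 0.02, 0.  ]), 'grip_width': 0.673468185480597}
tool x yaw -165.1497722937639 zax [-0.  0. -1.]
```

View pics/sd14.png

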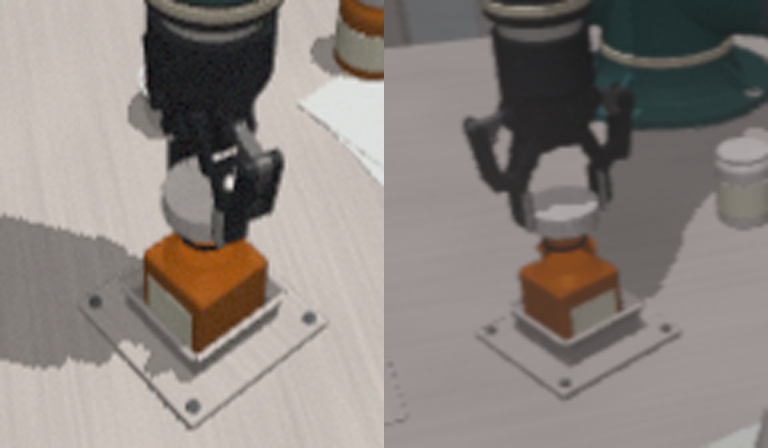

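View pics/w14.png

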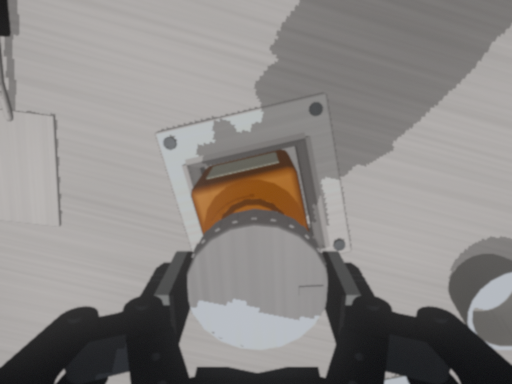

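The cap is level, clear of the neck (seen bare in the scene view), with its rim about 20 mm above the mouth. Forces are near 0 and the jar is still seated. Handing in.

```bash
python3 - <<'E'
from rig import r
print(r.finish_job()); s=r.sense(); print(s['clock'],s['position'],s['ft_force'],s['grip_width'])
E
```

```text
the job is handed in; nothing more can be done
None
the job is handed in; nothing more can be done
```

The square jar is open and the job is handed in, at about 13 s of the 54 s allowed; the hand-in reports no verdict. I carried the jar by its cap into the holder and turned the cap about 80° anticlockwise at the tool. That is roughly 75–80° against the jar, after its play in the pocket. I then lifted the cap straight up 35 mm.

**Last checks before hand-in:**
- **Twist:** the mark stayed put between the fingers, so the cap did not slip. The twist torque fell to 0.05 N m before I lifted.
- **Cap:** it is still gripped (opening 0.67) and level, over the jar's axis. Its rim is about 20 mm above the mouth, worked out from the tool height.
- **Jar:** it looks seated and upright in the pocket, with the neck bare below the cap. The wrist force is below 1 N on each axis, so nothing is touching.
- **Other objects:** the path kept clear of them and I saw none move, but I did not re-measure them at the end.

No check failed. The weakest figure is the angle between cap and jar, because I judged the jar's small turn in the pocket from the pictures.

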